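Pop out the spice tray and trap it on the other finger

TASK

Pop out the tray that holds the round spice tin: with one fingertip press down the ejector key beside it, and as the tray springs out trap its upright tab against your other finger, gently, well before it can run to its end stop. Grasp and lift nothing, and leave the other tray and everything else alone. Finish while holding it so: key still pressed down by the one finger, the popped tray resting still against the other.

Things in the scene. Friction and masses are not known exactly. Their poses are not given: they have to be found in the camera images.
- unit: white plastic drawer unit fixed on the slab, open on top: 170 mm along its x, 250 mm along its y, 42 mm high. Origin: centre of its underside. Two trays side by side (middles at y = +47.5 left, -47.5 mm right) slide out to its own -x, roughly towards the robot (yaw varies). On each long outer side a rail 31 mm wide (middle y = +/-109.5 mm, top at 42 mm) carries that tray's ejector key.
- key_left_top (a point): centre of the top face of the left tray's ejector key: grey block, 34 mm along the unit's x by 24 mm wide, on the left outer rail at unit x = -62, y = +109.5 mm. Its top stands 54 mm above the slab, 12 mm above the rail, when up. The point moves with the key.
- key_left (a joint): how far the left key is pressed down, in m: 0 up, 0.010 at its stop. Spring key: starts to move at 2.1 N, 5.6 N at the stop. The tray is let go at about 0.005; the key rises again when released.
- tab_left (a point): centre of the upper front face, 60 mm above the slab, of the left tray's upright tab: white plate 31 mm wide, 6 mm thick, top 70 mm above the slab, straight in front of the left key, moving with the tray. Tray shut: the tab's rear face is 26 mm and its front face 32 mm from the key's centre along the slide. Free space in front of it: a finger can reach down there below the key's top.
- tray_left (a joint): how far the left tray has slid out along the unit's -x, in m: 0 shut and latched, 0.080 at its end stop. When its key is pressed, a damped spring (2.4 N shut, 1.2 N at the end) drives it out at about 30 to 50 mm/s, about 2 s for the whole way. It carries tab and contents with it.
- key_right_top (a point): centre of the top face of the right tray's ejector key: grey block, 34 mm along the unit's x by 24 mm wide, on the right outer rail at unit x = -62, y = -109.5 mm. Its top stands 54 mm above the slab, 12 mm above the rail, when up. The point moves with the key.
- key_right (a joint): how far the right key is pressed down, in m: 0 up, 0.010 at its stop. Spring key: starts to move at 2.1 N, 5.6 N at the stop. The tray is let go at about 0.005; the key rises again when released.
- tab_right (a point): centre of the upper front face, 60 mm above the slab, of the right tray's upright tab: white plate 31 mm wide, 6 mm thick, top 70 mm above the slab, straight in front of the right key, moving with the tray. Tray shut: the tab's rear face is 26 mm and its front face 32 mm from the key's centre along the slide. Free space in front of it: a finger can reach down there below the key's top.
- tray_right (a joint): how far the right tray has slid out along the unit's -x, in m: 0 shut and latched, 0.080 at its end stop. When its key is pressed, a damped spring (2.4 N shut, 1.2 N at the end) drives it out at about 30 to 50 mm/s, about 2 s for the whole way. It carries tab and contents with it.
- tin_mid (a point): middle of a closed round steel spice tin, 58 mm across, 32 mm high, standing in one of the two trays, on a tray floor 11 mm above the slab; which tray varies. It only rides along.
- spoon: brass-toned measuring spoon, 120 mm long, lying lengthwise in the other tray; origin on its underside near mid-length. To be left alone.
- jar: clear glass jar, open, 62 mm across, 70 mm high, standing beside the unit's left side; origin at the centre of its underside. To be left alone.
- mill: dark wooden pepper mill, 46 mm across, 108 mm high, standing beside the unit's right side; origin at the centre of its underside. To be left alone.
- spice_box: large round steel spice box with lid and small knob, 148 mm across, 79 mm high, standing far to the left of the unit; origin at the centre of its underside. To be left alone.
- bowl: white bowl, 90 mm across, 45 mm high, standing ahead of the unit on the far left; origin at the centre of its underside. To be left alone.
- board: white plastic chopping board, 300 x 10 mm, top 222 mm above the slab, standing upright in a low fixed wooden stand on the right; origin at the centre of the stand's underside, the board runs along its x.
There are look-alikes about, which are no part of the job. What is shaped like the part that bears tin_mid but blue or purple is not meant.

How it is judged:
By the outcome, as a careful person would: the job done as asked, in the order asked, and still so for the second after the job is handed in, while the arm keeps its last pose, push and grip.
It also fails if it takes over 32 s, if anything falls off the work surface, if the arm or the gripper's body presses on something with over 40 N, if the wrist force passes 120 N, or if a joint passes its speed limit or range.

ROBOT

A 6-joint arm with a two-finger parallel gripper is mounted at the origin on the work surface. World frame = base frame: x ahead of the robot, y to its left, z up, the work surface at z = 0. Lengths are in m, angles in rad, forces in N, time in s.
With the tool pointing down it reaches from about 0.35 to 0.975 m from the base axis. Payload 4.9 kg.
Tool frame: the origin (TCP) lies midway between the tips of the shut fingers; the grasp point (between the pads) lies 19 mm behind it (manip.pinch_z is the x of the grasp point in the tool frame, in m); x points along the fingers, y is the direction in which the jaws open and shut, and the axes are right-handed (so a half turn about x gives the same grasp; the last joint's range is limited). The gripper opens to 85 mm and grips with 20 to 120 N. Pads are 22 mm wide; open, the fingers measure 114 mm over their backs; the gripper's body (76 mm by 85 mm) begins 54 mm behind the grasp point. The pads swing forward as they close: fully open they stand 13 mm farther back than shut.
Start: joints at [1.062, 0.053, 1.613, -0, 1.476, -0.119], TCP at [0.237, 0.578, 0.231] pointing down, gripper open.
Joint ranges: [-3.01, 3.01], [-1.01, 2.22], [0.06, 2.58], [-1.02, 4.17], [0.09, 2.62], [-3.14, 3.14]. Speed limits (rad/s): [2.57, 2.57, 3.14, 3.14, 3.14, 3.14].

INTERFACE

Orientations are given as a unit quaternion [w, x, y, z].
In Python, from plant import sensors, cams, workorder, manip gives the robot as it stands.
- The arm moves only by the tool drive_tool, never from a script. Its argument "series" is a list of rows, each an object of numbers: "x", "y", "z": the shift along the tool's x, y, z in units of 25 mm (1.0 is 25 mm); "ax", "ay", "az": the turn, a rotation vector about the tool's x, y, z in units of 5 degrees (1.0 is 5 degrees). A call has 1 to 5 rows; each row is the pose to reach, as a shift and turn from the pose commanded when the call began, along the tool's axes at that moment; what a row does not reach only later rows make up. A row lasts 1/12 s, in which the tool goes at most 41.7 mm and 7.16 degrees, less where a joint would pass 70% of its speed; a pose out of reach is approached as far as the arm can. A call with a gripper value outside its range is refused whole. "hand" is the opening, from 0 (shut) to 1 (fully open), set as the call begins (left out, the last holds). The fingers move at their own pace and stop on an object; the grip force is fixed at half the most. Time passes only in rows, so rows that repeat a pose let the fingers close. It gives the time, the measured TCP pose, the force and the opening at its end, in the units of the state.
- sensors.state(): the state, without advancing time (a new reading comes with each control period).
- cams.grab_frame(name): name is "scene" or "side" or "wrist"; returns a dict with "img" (480x640x3 uint8, blue, green, red), "camera_matrix" (3x3 intrinsics, pixels), "cam_to_world" (4x4, takes a point from camera to world coordinates). Camera axes: x right, y down, z forward; pixel columns grow to the right and rows downward; lengths in m; the calibration is good to about 2 mm. A picture is of the moment at which its call begins. There is no depth.
- workorder.job_done(): hands the job in, once; it reports no verdict.
The state is a dict: "time": time; "joint_pos": joint angles; "joint_vel": joint speeds; "joint_efforts": joint torques, N m; "tool_pos": TCP position; "tool_rot": TCP orientation; "contact_force": force on the tool from outside, world axes, zero at the start; "ft_torque": the same for the moment, N m; "gripper_width": opening from 0.0 (shut) to 1.0 (fully open).
Only numpy, scipy, OpenCV 4.12 (cv2) and the standard library are available. Lean on these libraries where they do the work, as an engineer would, in place of code of your own. Each camera call takes 0.05 s, during which the arm holds its last target.

## Working session

There is one attempt and no reset: what is moved stays moved. The work goes in short steps, Python scripts to look and compute and a tool call to move; the robot and the scene stay as the last step left them, time stands still between calls to the robot, and variables do not carry over. Pictures are saved under pics/ and viewed, and the job is handed in when it is done.

Besides the shell and the picture viewer there is one more tool, called after "Emit:" as name([rows], argument=value, ...), one row to a line, values as JSON. drive_tool: Moves the arm, as the interface text tells. Its arguments: {"type":"object","properties":{"series":{"type":"array","items":{"type":"object","properties":{"x":{"type":"number"},"y":{"type":"number"},"z":{"type":"number"},"ax":{"type":"number"},"ay":{"type":"number"},"az":{"type":"number"}}}},"hand":{"type":"number"}},"required":["series"]}

```bash
ls; mkdir -p pics; python3 - <<'E'
from plant import sensors, cams, workorder, manip
import cv2
print(sensors.state()); print([a for a in dir(manip) if a[0]!='_'], manip.pinch_z)
for n in ("scene","side","wrist"):
    f=cams.grab_frame(n); cv2.imwrite(f"pics/{n}0.png",f["img"]); print(n,f["camera_matrix"].tolist(),f["cam_to_world"].round(4).tolist())
E
```

```text
pics
{'time': 0.0, 'joint_pos': array([ 1.06201993e+00,  5.33624965e-02,  1.61427698e+00, -1.34262033e-05,
        1.47598510e+00, -1.18955331e-01]), 'joint_vel': array([ 8.07521857e-04,  1.18876579e-03,  5.37427431e-04, -7.76968042e-04,
        8.43821912e-04, -2.48778603e-05]), 'joint_efforts': array([ 9.71000045e-04, -3.93697572e+01, -3.70168912e+01, -4.87105251e-05,
        7.22828656e-03,  3.57052636e-05]), 'tool_pos': array([0.23719132, 0.57758165, 0.23006968]), 'tool_rot': array([ 0.69350014,  0.13626629,  0.69393475, -0.13763581]), 'contact_force': array([-0.18932412,  0.03670872, -0.63099047]), 'ft_torque': array([0.01510506, 0.01942444, 0.04952761]), 'gripper_width': 0.9997652869588688}
['IKError', 'pinch_z'] -0.0187
scene [[570.2247366071804, 0.0, 329.4982331886098], [0.0, 570.2247366071804, 233.23836919799973], [0.0, 0.0, 1.0]] [[-0.2285, 0.8182, -0.5275, 1.3371], [0.9735, 0.1968, -0.1164, 0.1887], [0.0086, -0.5401, -0.8415, 1.279], [0.0, 0.0, 0.0, 1.0]]
side [[517.8843852658005, 0.0, 317.5679965151396], [0.0, 517.8843852658005, 239.24357182733462], [0.0, 0.0, 1.0]] [[0.8273, -0.3088, 0.4692, -0.0607], [-0.5616, -0.4695, 0.6813, -0.9102], [0.0099, -0.8271, -0.5619, 0.8385], [0.0, 0.0, 0.0, 1.0]]
wrist [[367.0497643239409, 0.0, 324.8926364496909], [0.0, 367.0497643239409, 237.40496127760267], [0.0, 0.0, 1.0]] [[0.3806, 0.8852, 0.2674, 0.1686], [0.9247, -0.3634, -0.1132, 0.6064], [-0.003, 0.2903, -0.9569, 0.3726], [0.0, 0.0, 0.0, 1.0]]
```

View pics/scene0.png

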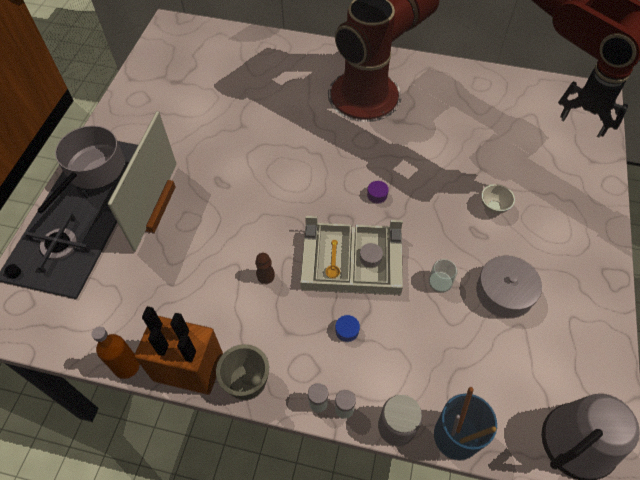

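View pics/side0.png

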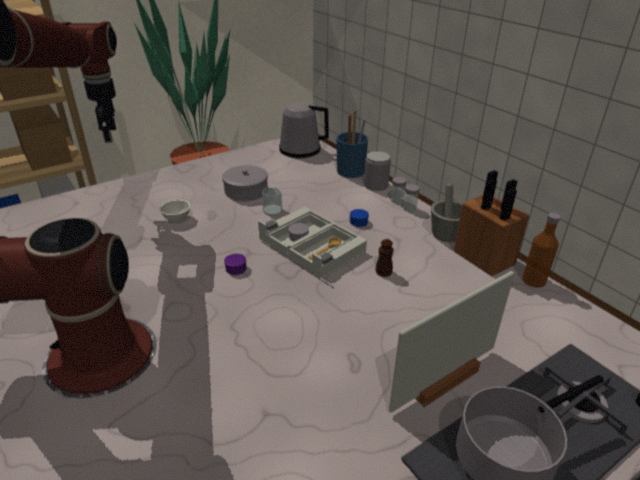

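View pics/wrist0.png

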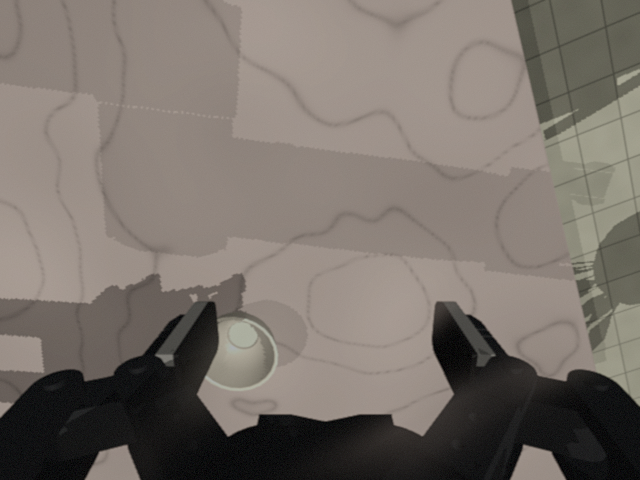

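The scene view shows the unit at about (355,255) px. The tin is at (371,254) in the tray on the +y (left) side, next to the jar at (443,275). The spoon is in the right tray at (334,260). The blue and purple tins outside are look-alikes. I'll zoom in on the unit.

```bash
python3 - <<'E'
import cv2
a=cv2.imread('pics/scene0.png')[200:310,280:470]; cv2.imwrite('pics/c0.png',cv2.resize(a,None,fx=4.2,fy=4.2,interpolation=cv2.INTER_CUBIC))
a=cv2.imread('pics/side0.png')[180:290,240:400]; cv2.imwrite('pics/c1.png',cv2.resize(a,None,fx=5,fy=5,interpolation=cv2.INTER_CUBIC))
E
```

```text
(no output)
```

View pics/c0.png

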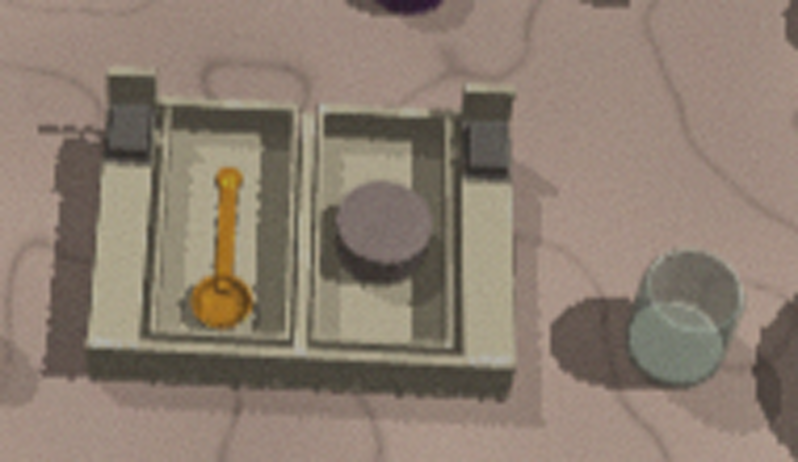

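View pics/c1.png

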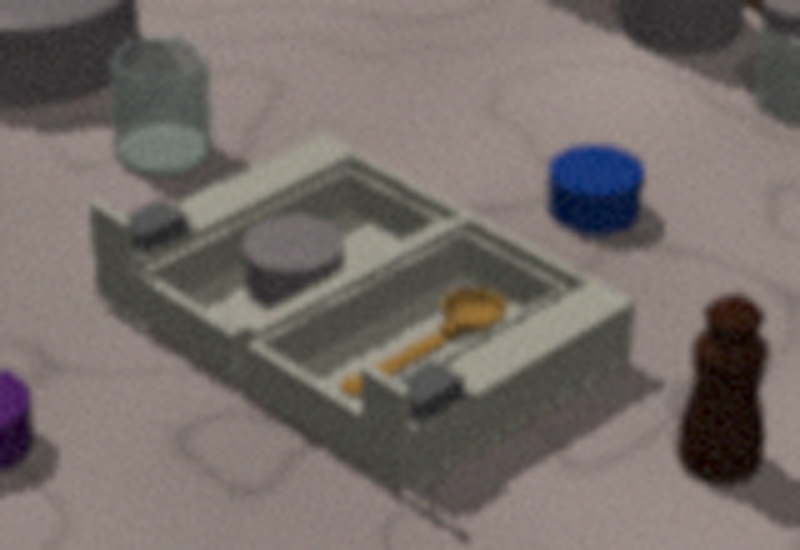

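```bash
cat > fit.py <<'E'
import numpy as np
from scipy.optimize import least_squares
def proj(K,T,P):
    p=(np.asarray(P)-T[:3,3])@T[:3,:3]; return (p[:,:2]/p[:,2:])*[K[0,0],K[1,1]]+[K[0,2],K[1,2]]
def U(q,P):
    c,s=np.cos(q[2]),np.sin(q[2]); P=np.asarray(P,float)
    return np.c_[q[0]+c*P[:,0]-s*P[:,1],q[1]+s*P[:,0]+c*P[:,1],P[:,2]]
E
python3 - <<'E'
from fit import *
from plant import cams
import cv2
S=cams.grab_frame("scene");D=cams.grab_frame("side")
sp=np.array([[88,347],[513,366],[466,87],[516,87],[107,68],[156,68]])/4.2+[280,200]
sP=np.array([[85,-125,42],[85,125,42],[-94,94,70],[-94,125,70],[-94,-125,70],[-94,-94,70]])/1e3
dp=np.array([[632,303],[325,135],[93,205]])/5+[240,180]
dP=np.array([[85,-125,42],[85,125,42],[-94,125,70]])/1e3
def r(q): return np.r_[(proj(S["camera_matrix"],S["cam_to_world"],U(q,sP))-sp).ravel(),(proj(D["camera_matrix"],D["cam_to_world"],U(q,dP))-dp).ravel()]
for lo in (0,1):
    s=least_squares(r,[.6,0,0]); 
q=s.x; print(q,np.degrees(q[2]),s.fun.round(2))
pts=[]
pts=[[-62,109.5,54],[-94,109.5,60]]
print(U(q,np.array(pts)/1e3).round(4))
def box(x0,x1,y0,y1,z0,z1): return [[x,y,z] for z in(z0,z1) for x,y in((x0,y0),(x1,y0),(x1,y1),(x0,y1))]
for n,F,(a,b,c,d),k in(("s",S,(200,310,280,470),4.2),("d",D,(180,290,240,400),5)):
    im=cv2.resize(F["img"][a:b,c:d],None,fx=k,fy=k,interpolation=cv2.INTER_CUBIC)
    for B in (box(-79,-45,97.5,121.5,42,54),box(-94,-88,94,125,0,70),box(-79,-45,-121.5,-97.5,42,54),box(-85,85,-125,125,0,42)):
        v=((proj(F["camera_matrix"],F["cam_to_world"],U(q,np.array(B)/1e3))-[c,a]+.5)*k).astype(int)
        for i in range(4):
            for e in((i,(i+1)%4),(4+i,4+(i+1)%4),(i,i+4)): cv2.line(im,tuple(map(int,v[e[0]])),tuple(map(int,v[e[1]])),(0,0,255),1)
    cv2.imwrite(f"pics/ov_{n}.png",im)
E
```

```text
[0.61174993 0.08821051 0.17684866] 10.132681630544443 [-1.   -0.2   0.34  0.59 -0.4  -0.96 -0.18 -0.36 -0.22 -0.64  0.15 -0.04
  0.75 -1.18 -0.24 -1.31 -0.66 -1.61]
[[0.5315 0.1851 0.054 ]
 [0.5    0.1795 0.06  ]]
```

View pics/ov_s.png

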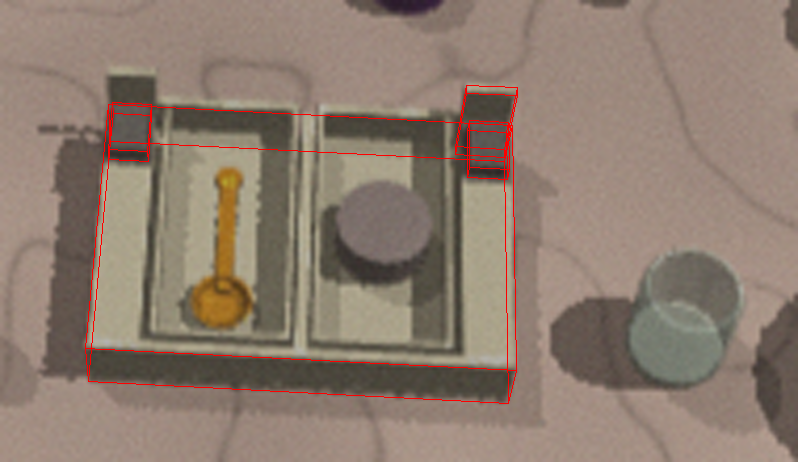

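View pics/ov_d.png

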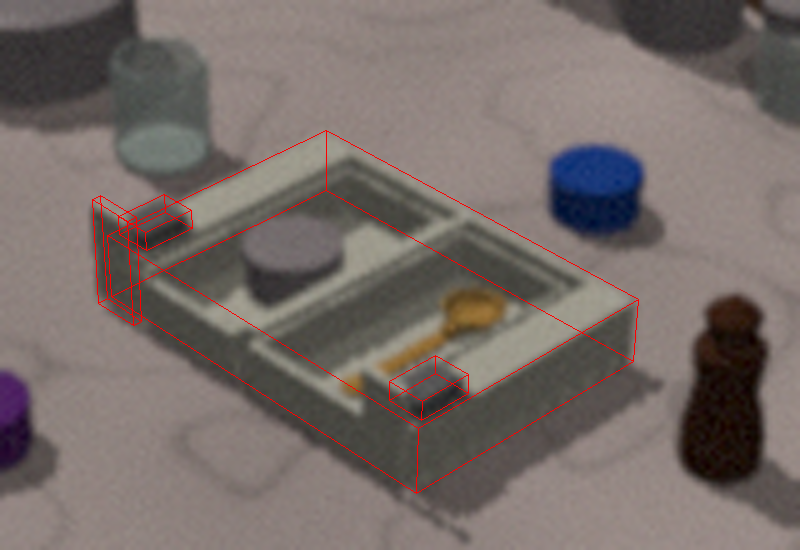

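```bash
cat > mv.py <<'E'
from fit import *
from scipy.spatial.transform import Rotation as R
from plant import sensors
q=np.array([.61175,.08821,.17685])
def rot(w): w=np.asarray(w); return R.from_quat(w[[1,2,3,0]])
def target(ux,uy,z,flip=False):
    p=U(q,[[ux,uy,z]])[0]
    ex=np.array([0,0,-1.]); ey=np.array([np.cos(q[2]),np.sin(q[2]),0])*(-1 if flip else 1)
    return p,R.from_matrix(np.c_[ex,ey,np.cross(ex,ey)])
def rel(ux,uy,z,flip=False):
    s=sensors.state(); r=rot(s["tool_rot"]); p,t=target(ux,uy,z,flip)
    print("t",s["time"],"tcp",s["tool_pos"].round(4),"F",s["contact_force"].round(2),"w",round(s["gripper_width"],3))
    print("tgt",p.round(4),"shift units",(r.inv().apply(p-s["tool_pos"])/.025).round(3),"turn units",np.degrees((r.inv()*t).as_rotvec()).round(2)/5)
E
python3 - <<'E'
from mv import *
print(rot(sensors.state()["tool_rot"]).as_matrix().round(3))
rel(-.094,.1095,.2,False);rel(-.094,.1095,.2,True)
E
```

```text
[[-0.     0.38   0.925]
 [-0.001  0.925 -0.38 ]
 [-1.    -0.001 -0.   ]]
t 0.25 tcp [0.2374 0.5779 0.2307] F [ 0.69  0.16 -0.02] w 0.998
tgt [0.5    0.1795 0.2   ] shift units [  1.237 -10.748  15.772] turn units [1.1506e+01 4.0000e-03 1.0000e-02]
t 0.25 tcp [0.2374 0.5779 0.2307] F [ 0.69  0.16 -0.02] w 0.998
tgt [0.5    0.1795 0.2   ] shift units [  1.237 -10.748  15.772] turn units [-2.4494e+01 -1.2000e-02  4.0000e-03]
```

Emit:
drive_tool([
  {"x": 0.1,"y": -0.85,"z": 1.25,"ax": 1.0},
  {"x": 0.2,"y": -1.7,"z": 2.5,"ax": 2.0},
  {"x": 0.3,"y": -2.6,"z": 3.8,"ax": 3.2},
  {"x": 0.4,"y": -3.5,"z": 5.1,"ax": 4.4},
  {"x": 0.5,"y": -4.4,"z": 6.4,"ax": 5.6},
], hand=0.6)

```text
schema error: expected keys x, y, z, ax, ay, az
```

```bash
python3 -c "
from mv import *
rel(-.094,.1095,.2)"
```

```text
t 0.25 tcp [0.2374 0.5779 0.2307] F [ 0.69  0.16 -0.02] w 0.998
tgt [0.5    0.1795 0.2   ] shift units [  1.237 -10.748  15.772] turn units [1.1506e+01 4.0000e-03 1.0000e-02]
```

Emit:
drive_tool([
  {"x": 0.1,"y": -0.85,"z": 1.25,"ax": 1.0,"ay": 0,"az": 0},
  {"x": 0.2,"y": -1.7,"z": 2.5,"ax": 2.0,"ay": 0,"az": 0},
  {"x": 0.3,"y": -2.6,"z": 3.8,"ax": 3.2,"ay": 0,"az": 0},
  {"x": 0.4,"y": -3.5,"z": 5.1,"ax": 4.4,"ay": 0,"az": 0},
  {"x": 0.5,"y": -4.4,"z": 6.4,"ax": 5.6,"ay": 0,"az": 0},
], hand=0.6)

```text
time: 0.67
tool_pos: [0.3442, 0.414, 0.2186]
tool_rot: [0.639, 0.302, 0.639, -0.302]
contact_force: [0.4, -0.6, 1.2]
gripper_width: 0.6
```

```bash
python3 -c "
from mv import *
rel(-.094,.1095,.2)"
```

```text
t 0.6667 tcp [0.3442 0.414  0.2186] F [ 0.35 -0.58  1.18] w 0.6
tgt [0.5    0.1795 0.2   ] shift units [ 0.744 -1.143 11.205] turn units [ 5.856e+00  0.000e+00 -2.000e-03]
```

Emit:
drive_tool([
  {"x": 0.1,"y": -0.15,"z": 1.5,"ax": 1.2,"ay": 0,"az": 0},
  {"x": 0.2,"y": -0.3,"z": 3.0,"ax": 2.4,"ay": 0,"az": 0},
  {"x": 0.3,"y": -0.46,"z": 4.5,"ax": 3.6,"ay": 0,"az": 0},
  {"x": 0.4,"y": -0.61,"z": 6.0,"ax": 4.8,"ay": 0,"az": 0},
  {"x": 0.5,"y": -0.76,"z": 7.5,"ax": 5.85,"ay": 0,"az": 0},
])

```text
time: 1.08
tool_pos: [0.4494, 0.2574, 0.2063]
tool_rot: [0.542, 0.454, 0.542, -0.454]
contact_force: [0.3, -0.0, -0.4]
gripper_width: 0.599
```

```bash
python3 -c "
from mv import *
rel(-.094,.1095,.2)"
```

```text
t 1.0833 tcp [0.4494 0.2574 0.2063] F [ 0.28 -0.03 -0.4 ] w 0.599
tgt [0.5    0.1795 0.2   ] shift units [0.253 1.442 3.425] turn units [ 0.    -0.002 -0.006]
```

Emit:
drive_tool([
  {"x": 0.3,"y": 0.5,"z": 1.2,"ax": 0,"ay": 0,"az": 0},
  {"x": 0.7,"y": 1.0,"z": 2.4,"ax": 0,"ay": 0,"az": 0},
  {"x": 1.2,"y": 1.44,"z": 3.42,"ax": 0,"ay": 0,"az": 0},
  {"x": 2.0,"y": 1.44,"z": 3.42,"ax": 0,"ay": 0,"az": 0},
  {"x": 2.25,"y": 1.44,"z": 3.42,"ax": 0,"ay": 0,"az": 0},
])

```text
time: 1.5
tool_pos: [0.4987, 0.1798, 0.1472]
tool_rot: [0.542, 0.452, 0.544, -0.455]
contact_force: [-0.5, -0.6, -0.8]
gripper_width: 0.6
```

```bash
cat >snap.py <<'E'
import sys,cv2
from mv import *
from plant import cams
def box(x0,x1,y0,y1,z0,z1): return [[x,y,z] for z in(z0,z1) for x,y in((x0,y0),(x1,y0),(x1,y1),(x0,y1))]
def snap(n,out,ov=True,crop=None,k=1):
    F=cams.grab_frame(n); im=F["img"].copy()
    a,b,c,d=crop or (0,480,0,640)
    im=cv2.resize(im[a:b,c:d],None,fx=k,fy=k,interpolation=cv2.INTER_CUBIC)
    if ov:
      for B in (box(-79,-45,97.5,121.5,42,54),box(-94,-88,94,125,0,70),box(-85,85,-125,125,0,42)):
        v=((proj(F["camera_matrix"],F["cam_to_world"],U(q,np.array(B)/1e3))-[c,a]+.5)*k).astype(int)
        for i in range(4):
            for e in((i,(i+1)%4),(4+i,4+(i+1)%4),(i,i+4)): cv2.line(im,tuple(map(int,v[e[0]])),tuple(map(int,v[e[1]])),(0,0,255),1)
    cv2.imwrite(out,im); return F
E
python3 -c "
from snap import *
rel(-.094,.1095,.07)
F=snap('wrist','pics/w1.png')
snap('side','pics/d1.png',False,(150,280,220,380),5)
"
```

```text
t 1.5 tcp [0.4987 0.1798 0.1472] F [-0.45 -0.61 -0.79] w 0.6
tgt [0.5    0.1795 0.07  ] shift units [3.086 0.059 0.021] turn units [0.024 0.    0.05 ]
```

View pics/w1.png

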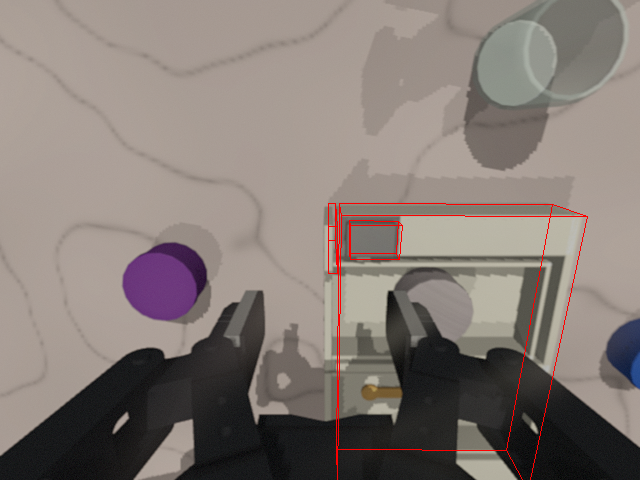

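View pics/d1.png

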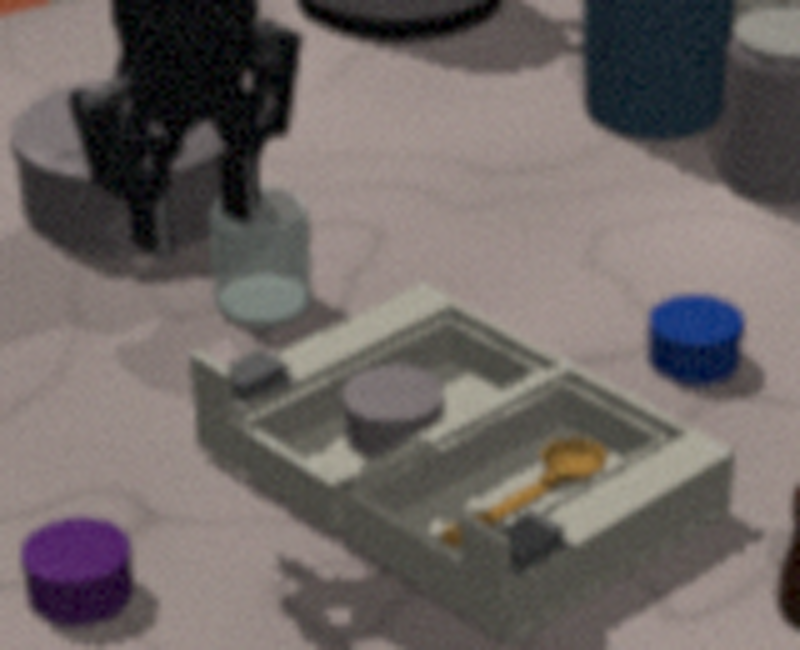

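```bash
python3 -c "
from snap import *
F=cams.grab_frame('wrist');s=sensors.state();r=rot(s['tool_rot'])
im=F['img'][260:420,180:480]
k=2.6;im=cv2.resize(im,None,fx=k,fy=k,interpolation=cv2.INTER_CUBIC)
for sb,c in((0,(0,0,255)),(.005,(0,255,0)),(.01,(255,0,0))):
  P=[[-sb,y,z] for y in(-.0255,.0255) for z in(-.011,.011)]
  v=proj(F['camera_matrix'],F['cam_to_world'],r.apply(P)+s['tool_pos']); print(sb,v.round(1).tolist())
  for p in v: cv2.circle(im,tuple(int(x) for x in (p-[180,260]+.5)*k),3,c,-1)
im=cv2.convertScaleAbs(im,alpha=2.0)
cv2.imwrite('pics/w2.png',im)
"
```

```text
0 [[266.2, 283.7], [268.6, 330.1], [388.3, 283.7], [385.8, 330.3]]
0.005 [[264.2, 288.8], [266.8, 336.5], [390.3, 288.8], [387.7, 336.6]]
0.01 [[262.2, 294.2], [264.9, 343.2], [392.4, 294.3], [389.6, 343.3]]
```

View pics/w2.png

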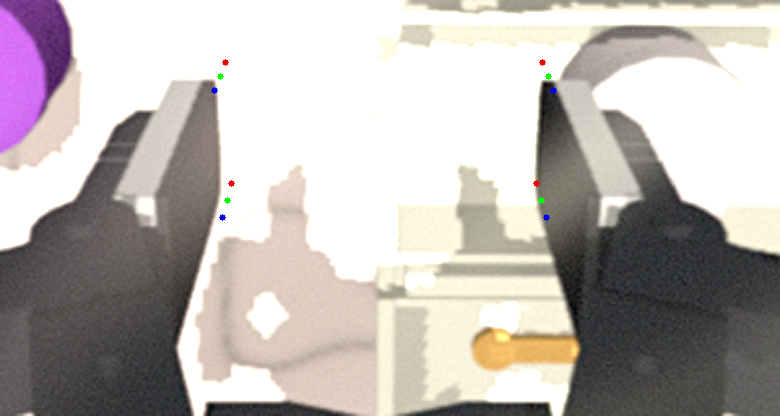

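```bash
python3 -c "
from mv import *
rel(-.092,.1105,.060)"
```

```text
t 1.65 tcp [0.4989 0.1818 0.1495] F [-0.03  0.11 -0.36] w 0.605
tgt [0.5017 0.1808 0.06  ] shift units [3.581 0.111 0.061] turn units [ 0.064 -0.002  0.02 ]
```

Emit:
drive_tool([
  {"x": 0.8,"y": 0.06,"z": 0.03,"ax": 0,"ay": 0,"az": 0},
  {"x": 1.6,"y": 0.11,"z": 0.06,"ax": 0,"ay": 0,"az": 0},
  {"x": 2.4,"y": 0.11,"z": 0.06,"ax": 0,"ay": 0,"az": 0},
  {"x": 3.2,"y": 0.11,"z": 0.06,"ax": 0,"ay": 0,"az": 0},
  {"x": 3.4,"y": 0.11,"z": 0.06,"ax": 0,"ay": 0,"az": 0},
])

```text
time: 2.07
tool_pos: [0.5008, 0.1812, 0.0631]
tool_rot: [0.543, 0.451, 0.545, -0.453]
contact_force: [-0.3, -0.4, 0.3]
gripper_width: 0.599
```

```bash
python3 -c "
from snap import *
snap('wrist','pics/w3.png',False,(170,400,180,480),2.6)
snap('side','pics/d3.png',False,(190,250,235,315),9)
snap('scene','pics/s3.png',False,(200,270,350,430),9)
rel(-.092,.1105,.060)
"
```

```text
t 2.2167 tcp [0.503  0.1813 0.0662] F [ 0.87 -0.23 -0.05] w 0.6
tgt [0.5017 0.1808 0.06  ] shift units [ 0.246 -0.051  0.009] turn units [ 0.07  -0.    -0.012]
```

View pics/w3.png

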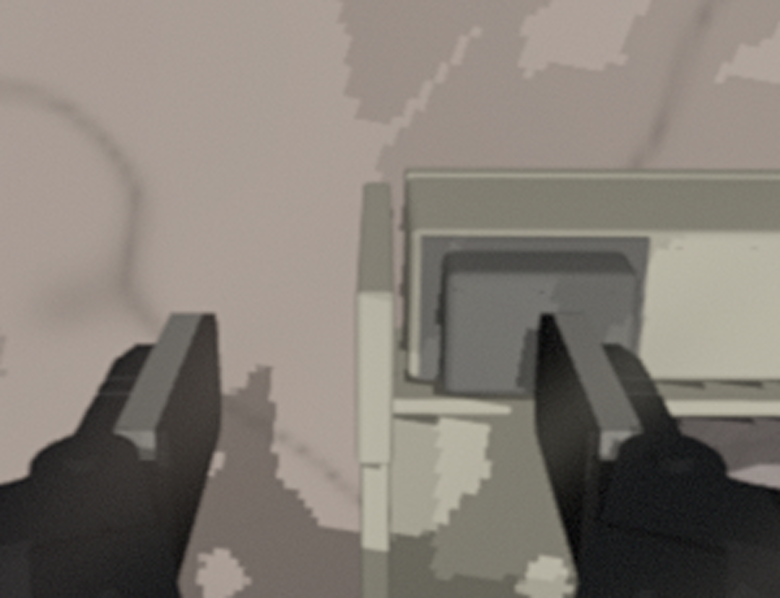

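View pics/d3.png

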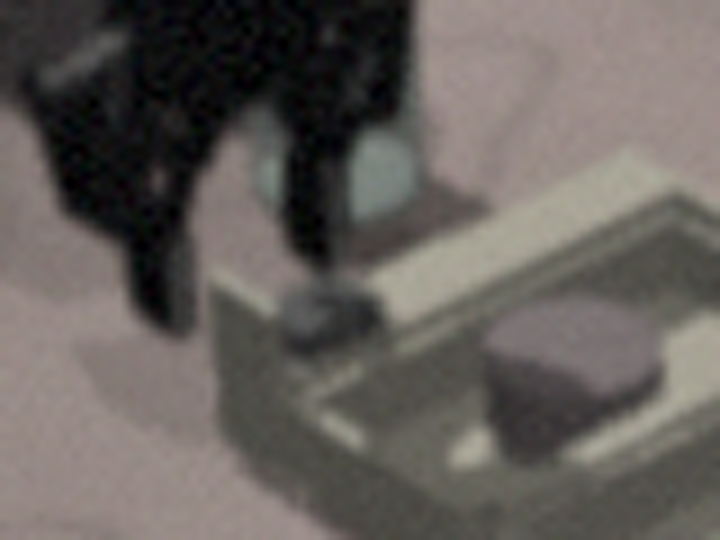

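View pics/s3.png

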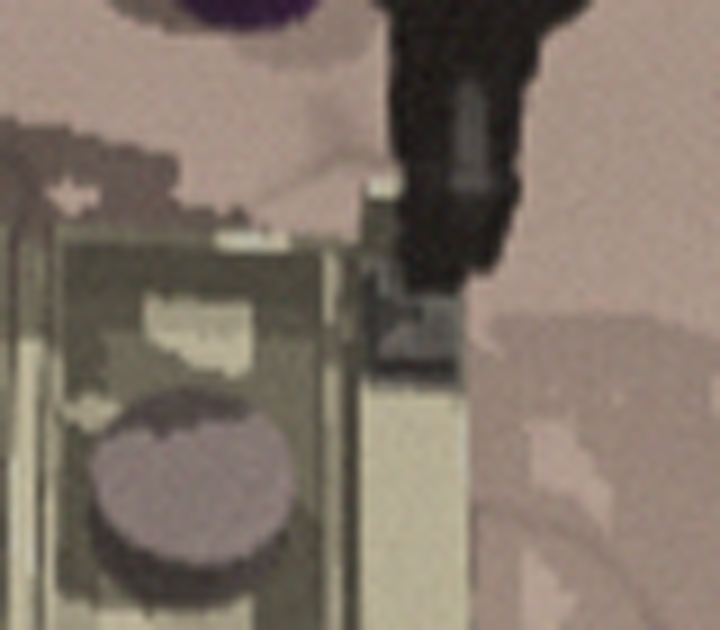

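```bash
python3 -c "
from snap import *
F=cams.grab_frame('wrist');K=F['camera_matrix'];T=F['cam_to_world'];s=sensors.state();tz=s['tool_pos'][2]
def back(u,v,z):
  p=np.array([180+u/2.6-.5,170+v/2.6-.5,1]);d=T[:3,:3]@np.linalg.solve(K,p);w=T[:3,3]+d*(z-T[2,3])/d[2]
  c,si=np.cos(q[2]),np.sin(q[2]);e=w[:2]-q[:2];return (np.array([c*e[0]+si*e[1],-si*e[0]+c*e[1]])*1e3).round(1)
print(s['tool_pos'],s['contact_force'].round(2))
for n,u,v,z in(('key oL',447,275,.054),('key oR',637,275,.054),('key iL',447,392,.054),('tab top front o',360,291,.07),('tab rear o',392,293,.07),('tab front inner',357,463,.07),('unit outer edge front',407,172,0.0),('rail top out',413,233,.042)): print(n,back(u,v,z))
for sb in(.005,.007): print('tips',sb,[back(u,v,tz+sb).tolist() for u,v in((540,314),(580,316),(537,432),(215,314),(219,432))])
c,si=np.cos(q[2]),np.sin(q[2]);e=s['tool_pos'][:2]-q[:2];print('tcp unit',c*e[0]+si*e[1],-si*e[0]+c*e[1])
"
```

```text
[0.50361497 0.18126319 0.06690773] [-0.07 -0.82  0.26]
key oL [-78.9 120.3]
key oR [-45.6 120.5]
key iL [-78.3  97.3]
tab top front o [-93.8 124.2]
tab rear o [-88.7 123.9]
tab front inner [-94.3  93. ]
unit outer edge front [-84.4 122.8]
rail top out [-84.5 123.6]
tips 0.005 [[-65.5, 121.3], [-59.3, 121.0], [-64.9, 100.3], [-116.5, 121.0], [-116.7, 100.0]]
tips 0.007 [[-65.9, 122.2], [-59.7, 121.9], [-65.3, 101.5], [-116.1, 122.0], [-116.4, 101.2]]
tcp unit -0.09007760937793646 0.11062596166931969
```

Emit:
drive_tool([
  {"x": 0.2,"y": 0,"z": 0.04,"ax": 0,"ay": 0,"az": 0},
  {"x": 0.4,"y": 0,"z": 0.08,"ax": 0,"ay": 0,"az": 0},
  {"x": 0.5,"y": 0,"z": 0.08,"ax": 0,"ay": 0,"az": 0},
  {"x": 0.5,"y": 0,"z": 0.08,"ax": 0,"ay": 0,"az": 0},
  {"x": 0.5,"y": 0,"z": 0.08,"ax": 0,"ay": 0,"az": 0},
])

```text
time: 2.68
tool_pos: [0.5028, 0.1784, 0.0524]
tool_rot: [0.543, 0.452, 0.543, -0.453]
contact_force: [-0.1, -0.2, 0.6]
gripper_width: 0.602
```

```bash
python3 -c "
from snap import *
snap('wrist','pics/w4.png',False,(170,400,180,480),2.6)
snap('side','pics/d4.png',False,(190,250,235,315),9)
rel(-.090,.1088,.060)
"
```

```text
t 2.7833 tcp [0.503  0.1785 0.0527] F [0.11 0.71 0.05] w 0.596
tgt [0.504  0.1795 0.06  ] shift units [-0.293  0.045 -0.03 ] turn units [ 0.056 -0.    -0.002]
```

View pics/w4.png

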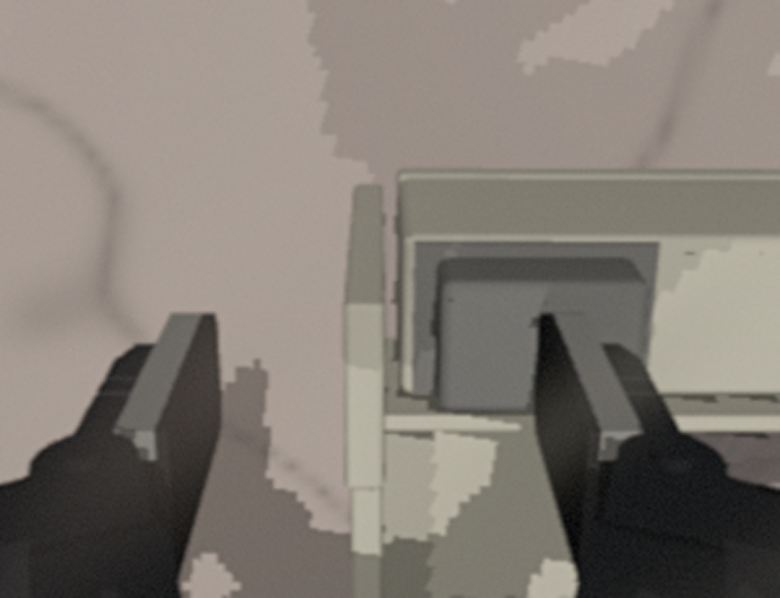

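View pics/d4.png

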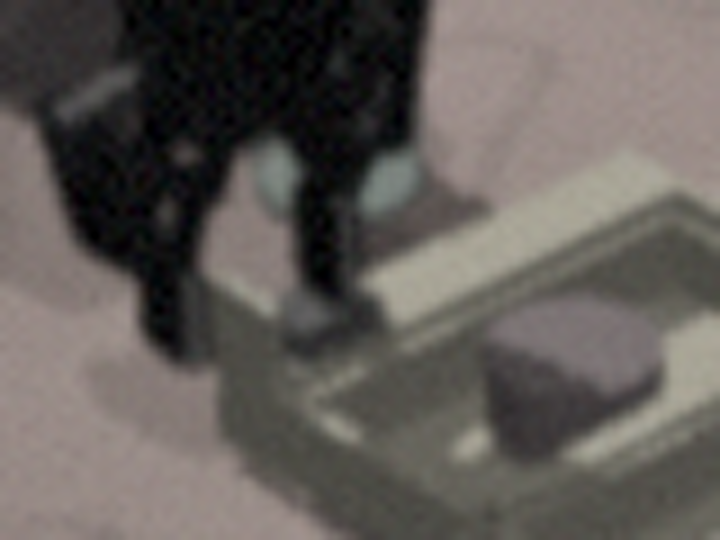

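Emit:
drive_tool([
  {"x": 0.1,"y": 0,"z": 0,"ax": 0,"ay": 0,"az": 0},
  {"x": 0.2,"y": 0,"z": 0,"ax": 0,"ay": 0,"az": 0},
  {"x": 0.2,"y": 0,"z": 0,"ax": 0,"ay": 0,"az": 0},
])

```text
time: 3.03
tool_pos: [0.5035, 0.1787, 0.0479]
tool_rot: [0.544, 0.453, 0.543, -0.452]
contact_force: [0.6, -0.3, 2.0]
gripper_width: 0.596
```

Emit:
drive_tool([
  {"x": 0.04,"y": 0,"z": 0,"ax": 0,"ay": 0,"az": 0},
  {"x": 0.08,"y": 0,"z": 0,"ax": 0,"ay": 0,"az": 0},
  {"x": 0.08,"y": 0,"z": 0,"ax": 0,"ay": 0,"az": 0},
])

```text
time: 3.28
tool_pos: [0.5035, 0.1787, 0.0459]
tool_rot: [0.544, 0.453, 0.543, -0.452]
contact_force: [0.7, 0.5, 1.2]
gripper_width: 0.605
```

Emit:
drive_tool([
  {"x": 0.06,"y": 0,"z": 0,"ax": 0,"ay": 0,"az": 0},
  {"x": 0.06,"y": 0,"z": 0,"ax": 0,"ay": 0,"az": 0},
])

```text
time: 3.45
tool_pos: [0.5035, 0.1787, 0.0443]
tool_rot: [0.544, 0.453, 0.543, -0.452]
contact_force: [0.8, 0.4, 3.7]
gripper_width: 0.602
```

```bash
python3 -c "
from snap import *
snap('wrist','pics/w5.png',False,(170,400,180,480),2.6)
f=[]
for i in range(5):
  cams.grab_frame('wrist'); f.append([*sensors.state()['contact_force'],sensors.state()['tool_pos'][2]])
print(np.mean(f,0).round(3)); print(sensors.state()['time'])
"
```

```text
[1.838 0.179 4.267 0.044]
3.75
```

View pics/w5.png

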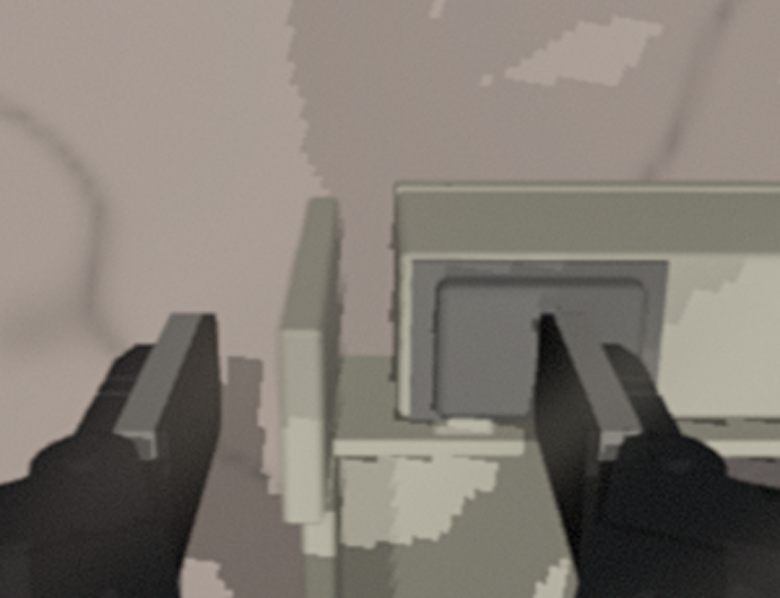

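The tray let go and is sliding out. I'll press a little deeper for margin.

Emit:
drive_tool([
  {"x": 0.04,"y": 0,"z": 0,"ax": 0,"ay": 0,"az": 0},
  {"x": 0.07,"y": 0,"z": 0,"ax": 0,"ay": 0,"az": 0},
  {"x": 0.07,"y": 0,"z": 0,"ax": 0,"ay": 0,"az": 0},
  {"x": 0.07,"y": 0,"z": 0,"ax": 0,"ay": 0,"az": 0},
  {"x": 0.07,"y": 0,"z": 0,"ax": 0,"ay": 0,"az": 0},
])

```text
time: 4.17
tool_pos: [0.5033, 0.1786, 0.0426]
tool_rot: [0.543, 0.453, 0.543, -0.452]
contact_force: [1.0, -0.2, 4.8]
gripper_width: 0.6
```

```bash
python3 -c "
from snap import *
snap('wrist','pics/w6.png',False,(170,400,180,480),2.6)
f=[]
for i in range(12):
  cams.grab_frame('wrist'); s=sensors.state(); f.append([*s['contact_force'],*s['tool_pos'],s['gripper_width']])
print(np.mean(f,0).round(4),np.std(f,0).round(4)); print(sensors.state()['time'])
snap('wrist','pics/w7.png',False,(170,400,180,480),2.6)
snap('side','pics/d7.png',False,(190,250,235,315),9)
snap('scene','pics/s7.png',False,(180,320,260,480),3.6)
"
```

```text
[1.1342 0.6489 5.0195 0.5033 0.1786 0.0427 0.6005] [0.6213 0.5913 0.4913 0.     0.     0.     0.0019]
4.8167
```

View pics/w7.png

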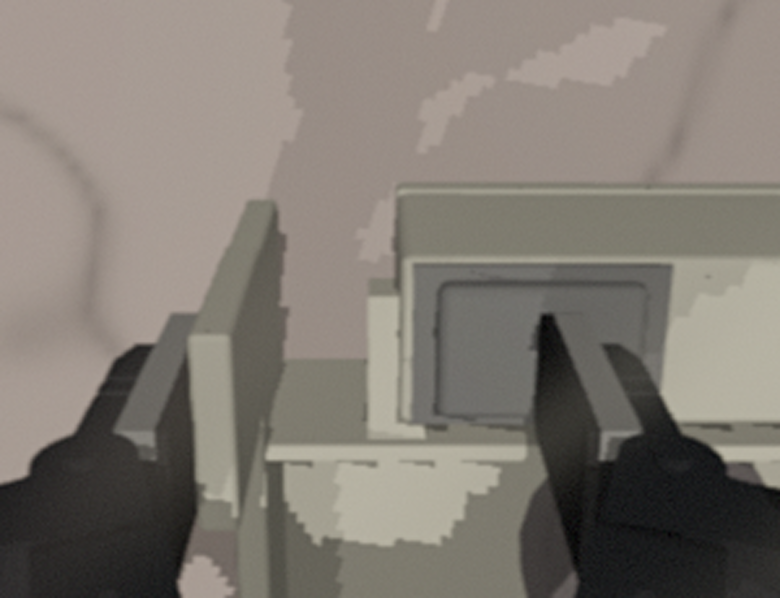

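View pics/d7.png

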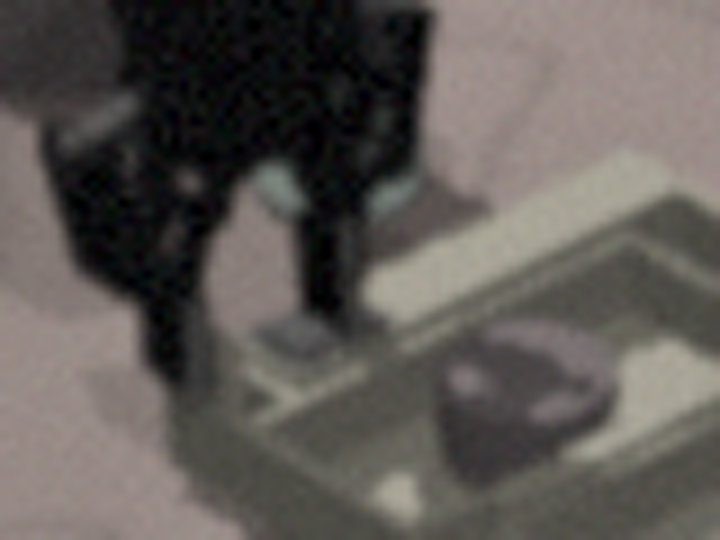

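View pics/s7.png

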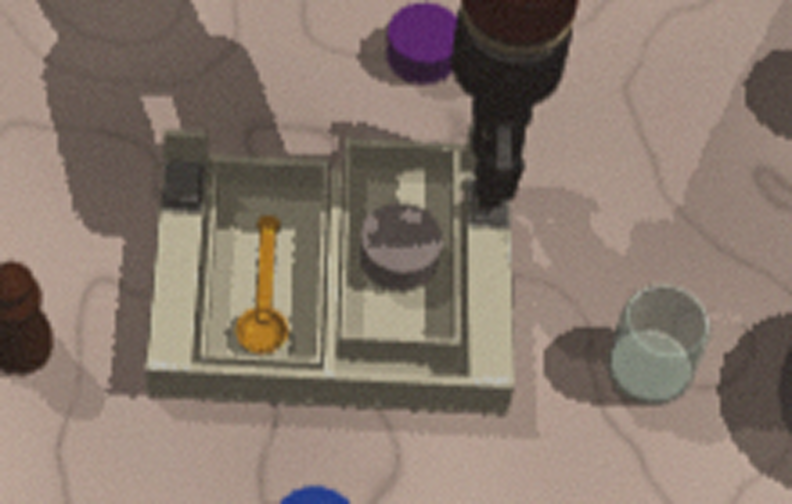

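```bash
python3 -c "
from snap import *
F=snap('wrist','pics/w8.png',False,(170,400,180,480),2.6)
a,b,c=[cv2.imread(f'pics/w{i}.png',0).astype(int)[:, :] for i in(6,7,8)]
r=np.s_[190:560,190:300]
print('diff tab region 6-7,7-8',abs(a-b)[r].mean(),abs(b-c)[r].mean(),'max',abs(a-b)[r].max(),abs(b-c)[r].max(),'bg',abs(a-b)[:150].mean(),abs(b-c)[:150].mean())
K=F['camera_matrix'];T=F['cam_to_world'];s=sensors.state();tz=s['tool_pos'][2]
def back(u,v,z):
  p=np.array([180+u/2.6-.5,170+v/2.6-.5,1]);d=T[:3,:3]@np.linalg.solve(K,p);w=T[:3,3]+d*(z-T[2,3])/d[2]
  cc,si=np.cos(q[2]),np.sin(q[2]);e=w[:2]-q[:2];return (np.array([cc*e[0]+si*e[1],-si*e[0]+cc*e[1]])*1e3).round(1)
for n,u,v,z in(('tab front o',191,334,.07),('tab rear o',234,333,.07),('key oL',440,282,.046),('key iL',440,416,.046),('key oR',647,282,.046),('pad front',219,432,tz+.006)): print(n,back(u,v,z))
print(s['contact_force'],s['ft_torque'],s['time'])
"
```

```text
diff tab region 6-7,7-8 0.9157985257985258 0.9036117936117936 max 18 7 bg 0.7597692307692308 0.7613162393162393
tab front o [-115.9  125.7]
tab rear o [-110.2  125.8]
key oL [-81.3 123. ]
key iL [-80.7  99. ]
key oR [-48.7 123.1]
pad front [-116.8   97.5]
[1.83085285 0.21785638 5.64410964] [ 0.04801555 -0.41401773 -0.04417439] 5.0167
```

View pics/w6.png

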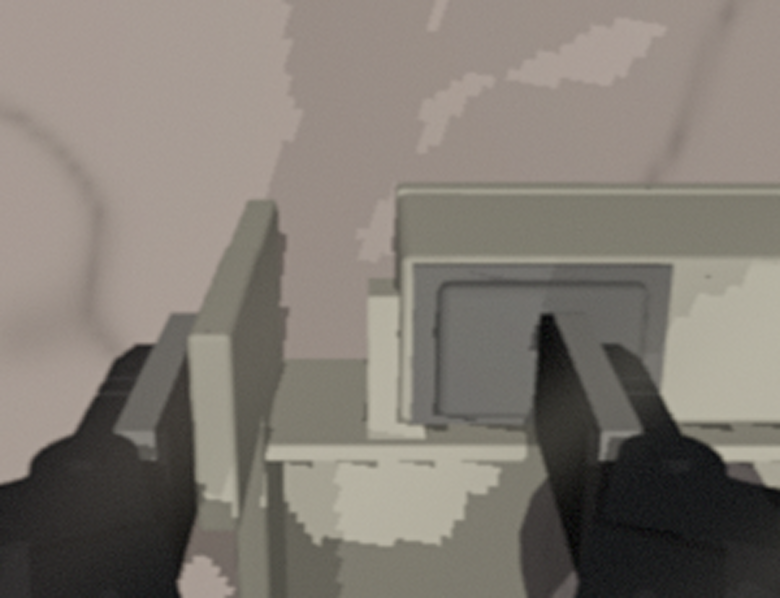

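The tab hasn't moved between pictures 0.85 s apart: its front face is at -115.9 mm and the finger pad at about -116.8 mm. The key is about 8 mm down at roughly 5 N. I'm handing in.

```bash
python3 -c "
from plant import workorder,sensors
print(workorder.job_done()); s=sensors.state(); print(s['time'],s['contact_force'].round(2),s['tool_pos'].round(4))"
```

```text
the job is handed in; nothing more can be done
None
the job is handed in; nothing more can be done
```

I pressed the left ejector key (the tin's tray) with one fingertip and caught the tray's tab against the other finger. The tray stopped about 22 mm out of its 80 mm travel. I handed the job in at about 5 s, still holding it that way.

**Last checks**
- **Tray:** the wrist camera showed no movement of the tab over about 0.85 s. Its front face measured at unit x ≈ -115.9 mm and the finger pad at about -116.8 mm, which agrees with contact within the calibration.
- **Key:** the average push was about 5.0 N, which by the key's spring means about 8 mm down. Fingertip height alone gives only 5–6 mm, because how far the tips sit back at this opening is uncertain. The tray had already let go about 1.6 mm higher, so the key is past its release point either way.
- **Other tray and objects:** the last scene picture showed the right tray shut, with the spoon, jar, mill and look-alike tins where they were. I did not check the bowl, spice box or board again.

**One disagreement:** the sideways force read about +1 N along x, where the tab alone should give about -2 N. I put this down to friction at the pressed key. It means the tab contact is confirmed by the pictures, not by force.

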